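# Find and mark the tight spot of a turntable

### The job

The turntable's wheel rubs on its shoe at one spot of its turn that cannot be seen. Slowly turn the wheel by its black knob, feel for the place where the drag is highest, leave the wheel standing there and let go. Then take the white bottle from the right of the turntable and gently stand it upright on the wheel beside the shoe, in line with it, to mark the spot, without turning the wheel away; leave the other things alone.

Things in the scene. Friction and masses are not known exactly. Their poses are not given: they have to be found in the camera images.
- stand: Grey fixed stand of the turntable: foot plate 245 x 140 x 12 mm. Origin on the work surface exactly under the wheel's axle, z up. Its +x axis points from the axle to the shoe, a bracket that faces the wheel's rim, 44 mm wide, reaching 149 mm from the axle and 64 mm above the work surface.
- wheel: Bare aluminium wheel lying flat, 200 mm across, 14 mm thick, turns a full turn either way about its vertical axle. Origin on the axle at its underside (42 mm above the work surface); flat top 56 mm above the work surface, hub 60 mm across up to 69 mm. Its +x axis points from the axle to the knob. Even light bearing drag, about 1.5 N at the knob; it stays where it is let go. Turn it below 3 rad/s.
- knob_top (a point): Centre of the top of the black round knob that stands upright on the wheel, 70 mm from the axle: 23 mm across, 40 mm high (top 100 mm above the work surface), turns freely on its own pin, so that it can be held from above at one hand direction while the wheel goes round.
- mark (a point): Point fixed to the stand, at the height of the wheel's top face (56 mm above the work surface), in line with the shoe and 70 mm from the axle (30 mm inside the rim): the bottle's underside shall stand here.
- bottle: White round bottle with a screw cap, 26 mm across, 60 mm high, 40 to 90 g, standing on the work surface to the right of the turntable. Origin at the centre of its underside, z up.
- vial_1: Small capped vial, 22 mm across, 46 mm high: leave alone. Origin at the centre of its underside.
- vial_2: Small capped vial like vial_1: leave alone.
- vial_3: Small capped vial like vial_1: leave alone.
- label_tape: Roll of tape lying flat, 60 mm across, 19 mm high: leave alone. Origin at the centre of its underside.
- shoe_pad (a point): Face of the shoe's small spring-backed felt pad, 101.5 mm from the axle. An unseen high spot of the rim rubs here: from 0.2 rad before to 0.2 rad after its middle the drag rises to about 17 N in all at the knob and falls again, much alike either way round. At the start the spot is at least 0.45 rad away from the pad; it lies at least 1.2 rad from the knob round the wheel.

How it is judged:
By the outcome, as a careful person would: the job done as asked, in the order asked, and still so for the second after the job is handed in, with the robot touching nothing.
It also fails if it takes over 72 s, if anything falls off the work surface, if the arm or the gripper's body presses on something with over 40 N, if the wrist force passes 120 N, or if a joint passes its speed limit or range.

### The arm

A 6-joint arm with a two-finger parallel gripper is mounted at the origin on a cart in front of the work surface, level with it; the furniture and walls round the work are solid. World frame = base frame: x ahead of the robot, y to its left, z up, the work surface at z = 0. Lengths are in m, angles in rad, forces in N, time in s.
With the tool pointing down it reaches from about 0.375 to 0.975 m from the base axis. Payload 3.8 kg.
Tool frame: the origin (TCP) lies midway between the tips of the shut fingers; the grasp point (between the pads) lies 19 mm behind it; z points along the fingers, y is the line along which they close (so a half turn about z gives the same grasp; the last joint's range is limited). The gripper opens to 85 mm and grips with 20 to 120 N. Pads are 22 mm wide; open, the fingers measure 114 mm over their backs; the gripper's body (76 mm by 85 mm) begins 54 mm behind the grasp point. The pads swing forward as they close: fully open they stand 13 mm farther back than shut.
Start: joints at [-1.316, 0.264, 1.604, -0, 1.274, -0.037], TCP at [0.194, -0.646, 0.231] pointing down, gripper open.
Joint ranges: [-2.63, 2.63], [-0.94, 2.18], [0.31, 2.57], [-1.31, 4.45], [0, 2.66], [-2.55, 2.55]. Speed limits (rad/s): [2.57, 2.57, 3.14, 3.14, 3.14, 3.14].

### API

Orientations are given as a rotation vector (axis times angle).
In Python, from workcell import status, read_camera, workorder, masks_of gives the robot as it stands.
- The arm moves only by the tool drive_tool, never from a script. Its argument "rows" is a list of rows, each a list of 7 numbers: the turn, a rotation vector about the tool's x, y, z in degrees, then the shift along the tool's x, y, z in m, then the opening, from 0 (shut) to 1 (fully open). In form: [[ax, ay, az, tx, ty, tz, claw], ...]. A call has 1 to 8 rows; each row shifts and turns the commanded pose from where the row before left it, along the tool's axes as they then stand; what a row does not reach is not made up. A row lasts 1/12 s, in which the tool goes at most 41.7 mm and 7.16 degrees, less where a joint would pass 70% of its speed; a pose out of reach is approached as far as the arm can. A call is refused whole if a number of a shift passes 0.0417 or a number of a turn 7.16, either way. A call with a gripper value outside its range is refused whole. The fingers move at their own pace and stop on an object; "force" is the grip in N (left out, the last holds). Time passes only in rows, so rows that do not move let the fingers close. It gives the time, the measured TCP pose, the force, the opening and the grip force at its end, in the units of the state.
- status.read_state(): the state, without advancing time (a new reading comes with each control period).
- read_camera(name): name is "side" or "top" or "wrist"; returns a dict with "color" (480x640x3 uint8, red, green, blue), "intrinsics" (3x3 intrinsics, pixels), "world_from_camera" (4x4, takes a point from camera to world coordinates); the wrist camera has in their place "mount" (4x4, takes a point from camera to tool coordinates, whose origin is the TCP and whose axes are the flange's). Camera axes: x right, y up, looking along -z (the intrinsics and any distortion apply to the point x, -y, -z); pixel columns grow to the right and rows downward; lengths in m; the calibration is good to about 2 mm. A picture is of the moment at which its call begins: read the wrist's pose just before it. There is no depth.
- workorder.finish_job(): hands the job in; it is judged then, once.
Trained networks look in a picture, given as the dict that the camera call returned (one of the last four; its "shot" number tells which), for a name from the list of things; names that differ only in an ending like _2 or _b are one class to them, and where a whole thing is asked for, a point or a joint stands for the part that bears it (a point fixed in the world has none). Each returns a list of dicts, best first, with "score" (0 to 1); they miss things now and then, are a little off and sometimes report something else, mostly with a low value. They report only what shows in the picture. A call takes as long as a camera call.
- masks_of(picture, name): "mask" (480x640 bool, what is visible of it) and "bbox" ([left, top, right, bottom] in pixels, round what is visible of it).
The state is a dict: "time": time; "q": joint angles; "joint_vel": joint speeds; "joint_torque": joint torques, N m; "tool_pos": TCP position; "tcp_rot": TCP orientation; "wrist_force": force on the tool from outside, world axes, zero at the start; "torque": the same for the moment, N m; "width": opening from 0.0 (shut) to 1.0 (fully open); "grip_force": force on a finger pad.
Only numpy, scipy, OpenCV 4.12 (cv2) and the standard library are available. Lean on these libraries where they do the work, as an engineer would, in place of code of your own. Each camera call takes 0.05 s, during which the arm holds its last target. There are 200 camera calls.

## Working session

There is one attempt and no reset: what is moved stays moved. The work goes in short steps, Python scripts to look and compute and a tool call to move; the robot and the scene stay as the last step left them, time stands still between calls to the robot, and variables do not carry over. Pictures are saved under pics/ and viewed, at most 10 in all, crops included, and the job is handed in when it is done.

Besides the shell and the picture viewer there is one more tool, called in YAML: its name, and indented under it one key for each argument. drive_tool: Moves the arm, as the interface text tells. Its arguments: {"type":"object","properties":{"rows":{"type":"array"},"force":{"type":"number"}},"required":["rows"]}

```bash
mkdir -p pics; ls
cat > h.py <<'E'
import numpy as np, cv2
from workcell import status, read_camera, workorder, masks_of
from scipy.spatial.transform import Rotation as R
def st(): 
    s=status.read_state(); return s
def ray(p,u,v,wc=None):
    K=p["intrinsics"]; K=np.array(K); T=np.array(p["world_from_camera"] if wc is None else wc)
    d=np.array([(u-K[0,2])/K[0,0],-(v-K[1,2])/K[1,1],-1.])
    return T[:3,3],T[:3,:3]@d
def atz(p,u,v,z,wc=None):
    o,d=ray(p,u,v,wc); return o+d*(z-o[2])/d[2]
def proj(p,X,wc=None):
    K=np.array(p["intrinsics"]); T=np.array(p["world_from_camera"] if wc is None else wc)
    c=T[:3,:3].T@(np.array(X)-T[:3,3]); return K[0,0]*c[0]/-c[2]+K[0,2],K[1,1]*-c[1]/-c[2]+K[1,2]
E
python3 - <<'E'
from h import *
s=st(); print({k:np.round(v,3) for k,v in s.items()})
for n in ("top","side"):
    p=read_camera(n); cv2.imwrite(f"pics/{n}.png",p["color"][:,:,::-1])
    print(n,[k for k in p],np.round(p["intrinsics"],1).tolist(),np.round(p["world_from_camera"],3).tolist())
    for o in ("wheel","knob_top","stand","bottle","vial_1","label_tape"):
        for m in masks_of(p,o):
            ys,xs=np.nonzero(m["mask"]); print(o,round(m["score"],2),np.round(m["bbox"]),len(xs),round(xs.mean(),1),round(ys.mean(),1))
E
```

```text
pics
{'time': np.float64(0.0), 'q': array([-1.316,  0.265,  1.605, -0.   ,  1.274, -0.037]), 'joint_vel': array([ 0.001, -0.001, -0.   ,  0.002,  0.001,  0.001]), 'joint_torque': array([-2.0000e-03, -5.1510e+01, -3.6731e+01, -0.0000e+00,  1.3000e-02,
        0.0000e+00]), 'tool_pos': array([ 0.194, -0.646,  0.23 ]), 'tcp_rot': array([-3.106, -0.456,  0.   ]), 'wrist_force': array([-0.126,  0.995,  0.889]), 'torque': array([ 0.025, -0.042, -0.021]), 'grip_force': np.float64(0.0), 'width': np.float64(1.001)}
top ['color', 'intrinsics', 'world_from_camera', 'shot'] [[483.5, 0.0, 319.0], [0.0, 483.5, 241.4], [0.0, 0.0, 1.0]] [[0.006, 0.996, -0.084, 0.495], [-1.0, 0.006, -0.001, 0.018], [-0.001, 0.084, 0.996, 1.13], [0.0, 0.0, 0.0, 1.0]]
wheel 0.69 [293. 223. 381. 313.] 6231 335.4 267.6
knob_top 0.57 [336. 227. 343. 244.] 96 340.1 234.8
stand 0.78 [275. 196. 382. 321.] 7928 330.2 260.6
bottle 0.56 [433. 294. 453. 304.] 171 441.8 297.8
label_tape 0.96 [422. 203. 445. 229.] 501 433.1 216.3
side ['color', 'intrinsics', 'world_from_camera', 'shot'] [[589.0, 0.0, 309.6], [0.0, 589.0, 234.5], [0.0, 0.0, 1.0]] [[-0.108, 0.417, -0.903, -0.582], [-0.994, -0.051, 0.096, 0.153], [-0.006, 0.908, 0.42, 0.615], [0.0, 0.0, 0.0, 1.0]]
stand 0.82 [264. 250. 296. 276.] 298 279.7 262.1
stand 0.61 [164. 272. 180. 301.] 254 172.0 286.3
bottle 0.69 [448. 255. 463. 285.] 338 453.6 270.7
bottle 0.31 [267. 250. 293. 280.] 295 280.3 262.0
vial_1 0.69 [166. 274. 179. 300.] 232 171.9 286.4
vial_1 0.54 [178. 268. 190. 293.] 243 182.3 278.4
vial_1 0.47 [192. 262. 206. 283.] 225 200.8 273.4
label_tape 0.66 [267. 248. 297. 278.] 283 280.6 262.2
```

Run:
```python
import cv2
a=cv2.imread("pics/top.png")[150:350,240:500]
cv2.imwrite("pics/topc.png",cv2.resize(a,(780,600),interpolation=cv2.INTER_CUBIC))
```

```text
(no output)
```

View pics/topc.png

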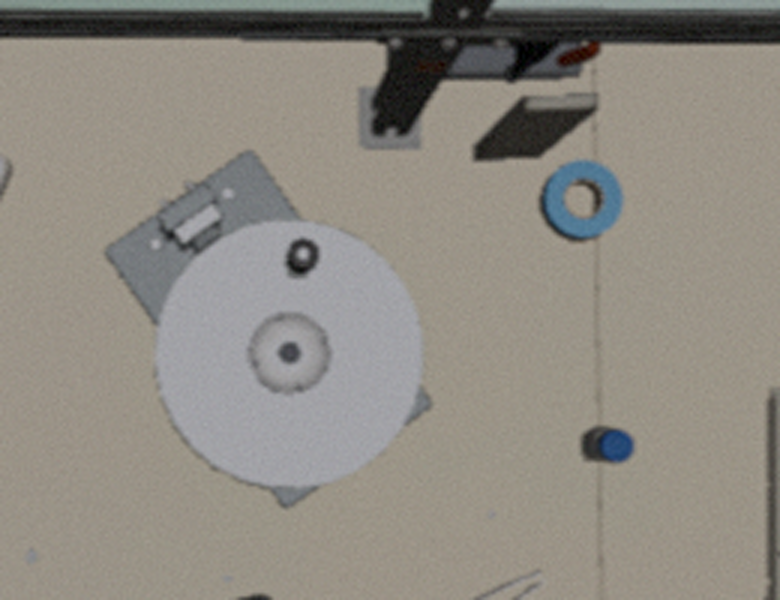

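View pics/side.png

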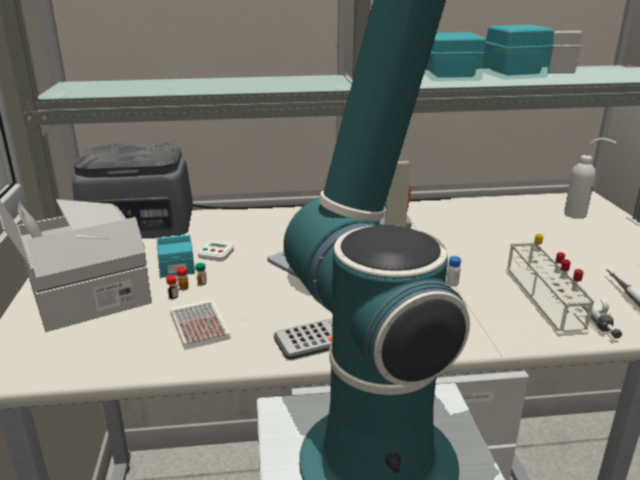

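The top crop shows the wheel centre near full-image pixel (336,267), the knob at (340,235), the shoe at (305,224), and the blue-capped bottle at (445,298). The tape is at (434,216). The side view is mostly blocked by the arm, but the bottle shows at (454,270) and the three vials are far to the left.

Run:
```python
from h import *
p=read_camera("top")
c=lambda u,v:(240+u/3,150+v/3)
m=masks_of(p,"wheel")[0]["mask"].astype(np.uint8)
cn=max(cv2.findContours(m,0,1)[0],key=len); h=cv2.convexHull(cn)[:,0]
pts=np.array([atz(p,u,v,.056)[:2] for u,v in h]).astype(np.float32)
print("wheel circ",cv2.minEnclosingCircle(pts), cv2.fitEllipse(pts))
print("hub",atz(p,*c(289,352),.069))
A=atz(p,*c(289,352),.069)
k=atz(p,*c(302,252),.1); print("knob",k,np.linalg.norm((k-A)[:2]))
s=atz(p,*c(195,222),.06);d=(s-A)[:2];print("shoe",s,np.linalg.norm(d),np.arctan2(d[1],d[0]))
# foot plate edges: corners
for uv in ((250,151),(107,252),(430,402),(289,507)): print("corner",atz(p,*c(*uv),.012))
print("bottle",atz(p,*c(616,445),.06), "tape",atz(p,*c(582,200),.019))
q=read_camera("side")
for o in ("bottle",):
    b=masks_of(q,o)[0]["bbox"]; print(atz(q,(b[0]+b[2])/2,b[1]+2,.06),atz(q,(b[0]+b[2])/2,b[3]-2,0))
```

```text
wheel circ ((0.5288126468658447, -0.01736956462264061), 0.10094590485095978) ((0.5283015966415405, -0.017041079699993134), (0.19910237193107605, 0.19998858869075775), 143.9573211669922)
hub [ 0.52766846 -0.0184839   0.069     ]
knob [ 0.59807416 -0.02644454  0.1       ] 0.07085431743518525
shoe [0.62395948 0.05133738 0.06      ] 0.11894104549155078 0.6273782402199178
corner [0.68568849 0.01044744 0.012     ]
corner [0.60591558 0.12078351 0.012     ]
corner [ 0.49174368 -0.12885587  0.012     ]
corner [ 0.41121476 -0.02086108  0.012     ]
bottle [ 0.46135911 -0.25870461  0.06      ] tape [ 0.64785477 -0.24599875  0.019     ]
[ 0.4653277  -0.25931677  0.06      ] [ 0.45499546 -0.26180142  0.        ]
```

drive_tool:
  rows:
    - [0,0,-7.1,0,0,0,1]
    - [0,0,-7.1,0,0,0,1]
    - [0,0,-7.1,0,0,0,1]
    - [0,0,-7.1,0,0,0,1]
    - [0,0,-7.1,0,0,0,1]
    - [0,0,-7.1,0,0,0,1]
    - [0,0,-7.1,0,0,0,1]
    - [0,0,-7.1,0,0,0,1]

```text
time: 1.57
tool_pos: [0.1942, -0.6465, 0.2313]
tcp_rot: [2.511, 1.888, -0.0]
wrist_force: [-0.5, 0.8, -0.9]
width: 0.999
grip_force: 0.0
```

drive_tool:
  rows:
    - [0,0,-7.1,0,0,0,1]
    - [0,0,-7.1,0,0,0,1]
    - [0,0,-2.2,0,0,0,1]
    - [0,0,0,0.034,0.022,0,1]
    - [0,0,0,0.034,0.022,0,1]
    - [0,0,0,0.034,0.022,0,1]
    - [0,0,0,0.034,0.022,0,1]
    - [0,0,0,0.034,0.022,0,1]

```text
time: 2.23
tool_pos: [0.305, -0.4751, 0.2314]
tcp_rot: [2.224, 2.219, 0.0]
wrist_force: [1.4, 0.4, 0.1]
width: 1.001
grip_force: 0.0
```

drive_tool:
  rows:
    - [0,0,0,0.034,0.022,0,1]
    - [0,0,0,0.034,0.022,0,1]
    - [0,0,0,0.034,0.022,0,1]
    - [0,0,0,0.034,0.022,0,1]
    - [0,0,0,0.034,0.022,0,1]
    - [0,0,0,0.034,0.022,0,1]
    - [0,0,0,0.034,0.022,0,1]
    - [0,0,0,0.034,0.022,0,1]

```text
time: 2.9
tool_pos: [0.4816, -0.2031, 0.2317]
tcp_rot: [2.222, 2.219, 0.0]
wrist_force: [0.6, -1.1, 0.4]
width: 0.998
grip_force: 0.0
```

drive_tool:
  rows:
    - [0,0,0,0.034,0.022,0,1]
    - [0,0,0,0.034,0.022,0,1]
    - [0,0,0,0.034,0.022,0,1]
    - [0,0,0,0.034,0.022,0,1]
    - [0,0,0,0,0,0,1]
    - [0,0,0,0,0,0,1]

```text
time: 3.4
tool_pos: [0.5698, -0.067, 0.2312]
tcp_rot: [-2.218, -2.225, 0.0]
wrist_force: [-1.1, -1.2, 0.1]
width: 1.001
grip_force: 0.0
```

```bash
cat >> h.py <<'E'
def wrist():
    s=st(); p=read_camera("wrist"); T=np.eye(4); T[:3,:3]=R.from_rotvec(s["tcp_rot"]).as_matrix(); T[:3,3]=s["tool_pos"]
    p["world_from_camera"]=T@np.array(p["mount"]); return s,p
E
python3 - <<'E'
from h import *
s,p=wrist(); cv2.imwrite("pics/w1.png",p["color"][:,:,::-1]); print(s["tool_pos"],s["time"],s["q"],np.round(p["world_from_camera"],3).tolist())
for o,z in (("wheel",.056),("knob_top",.1),("stand",.012)):
    for m in masks_of(p,o):
        b=m["bbox"]; ys,xs=np.nonzero(m["mask"]); print(o,round(m["score"],2),b,atz(p,xs.mean(),ys.mean(),z))
E
```

```text
[ 0.56978345 -0.06701344  0.23124387] 3.4 [-1.60424143e-01  7.34081347e-02  1.82492213e+00 -1.13921966e-04
  1.24334607e+00 -1.63159775e-01] [[1.0, -0.004, -0.001, 0.569], [0.004, 0.954, 0.299, 0.009], [0.0, -0.299, 0.954, 0.373], [0.0, 0.0, 0.0, 1.0]]
wheel 0.78 [179.5, 48.3, 381.5, 267.9] [ 0.52756543 -0.00932461  0.056     ]
knob_top 0.72 [345.0, 171.7, 370.9, 201.3] [ 0.59562586 -0.02551737  0.1       ]
stand 0.97 [174.3, 17.3, 434.5, 270.7] [0.54120782 0.00119733 0.012     ]
```

View pics/w1.png

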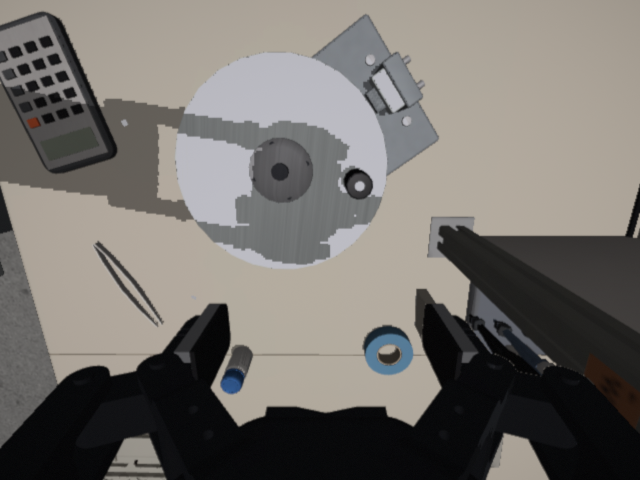

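The wrist view shows the knob top near (359,185), the hub at (280,171) and the shoe pad bracket at (393,88). A vertical post stands on a plate at (452,237), to the right of the wheel, and needs clearance.

Run:
```python
from h import *
s,p=wrist()
print("knob",atz(p,359,185,.1),"hub",atz(p,280,171,.069),"shoe",atz(p,394,92,.06), "post",atz(p,431,218,0),atz(p,474,256,0), atz(p,440,228,0.01))
m=[m for m in masks_of(p,"wheel")][0]["mask"].astype(np.uint8)
h=cv2.convexHull(max(cv2.findContours(m,0,1)[0],key=len))[:,0]
print(cv2.fitEllipse(np.array([atz(p,u,v,.056)[:2] for u,v in h],np.float32)))
for uv in ((367,15),(437,137)): print(atz(p,*uv,.012))
for o in ("bottle",):
  for m in masks_of(p,o): print(m["score"],m["bbox"])
print("cap",atz(p,233,381,.06))
```

```text
knob [ 0.59559108 -0.02941205  0.1       ] hub [ 0.52725513 -0.02079024  0.069     ] shoe [0.62755314 0.04534073 0.06      ] post [ 0.68952288 -0.0799678   0.        ] [ 0.74517819 -0.12639414  0.        ] [ 0.69754006 -0.0892561   0.01      ]
((0.5275900959968567, -0.018846962600946426), (0.19796614348888397, 0.1988225281238556), 131.94100952148438)
[0.60727144 0.11770917 0.012     ]
[0.68378662 0.0086653  0.012     ]
0.66 [221.8, 346.3, 255.5, 394.6]
0.27 [175.5, 13.1, 440.3, 266.7]
cap [ 0.46266306 -0.2555852   0.06      ]
```

drive_tool:
  rows:
    - [0,0,0,0.02,0.014,0.02,1]
    - [0,0,0,0.019,0.013,0.02,0.8]
    - [0,0,0,0,0,0.038,0.7]
    - [0,0,0,0,0,0.038,0.7]
    - [0,0,0,0,0,0.025,0.7]
    - [0,0,0,0,0,0.015,0.7]
    - [0,0,0,0,0,0,0.7]
    - [0,0,0,0,0,0,0.7]
  force: 40

```text
time: 4.42
tool_pos: [0.595, -0.0307, 0.0745]
tcp_rot: [-2.223, -2.217, 0.002]
wrist_force: [-0.1, -0.9, -0.0]
width: 0.696
grip_force: 0.0
```

drive_tool:
  rows:
    - [0,0,0,0,0,0,0.4]
    - [0,0,0,0,0,0,0]
    - [0,0,0,0,0,0,0]
    - [0,0,0,0,0,0,0]
    - [0,0,0,0,0,0,0]
    - [0,0,0,0,0,0,0]
    - [0,0,0,0,0,0,0]

```text
time: 5.0
tool_pos: [0.5972, -0.0304, 0.0777]
tcp_rot: [2.221, 2.218, 0.002]
wrist_force: [-2.6, -0.5, 6.2]
width: 0.257
grip_force: 39.1
```

```bash
cat > arc.py <<'E'
import numpy as np,sys
def arc(a0,a1,n=8,r=.07):
    a=np.linspace(a0,a1,n+1); x=np.round(r*np.cos(a),4); y=np.round(r*np.sin(a),4)
    print(round(a0,3),round(a1,3),str([[0,0,0,float(round(dy,4)),float(round(dx,4)),0,0] for dx,dy in zip(np.diff(x),np.diff(y))]))
E
python3 - <<'E'
from arc import arc
import numpy as np
a=-0.14
arc(a,a-.4); a-=.4
for i in range(13): arc(a,a-.3); a-=.3
E
```

```text
-0.14 -0.54 [[0, 0, 0, -0.0034, -0.0006, 0, 0], [0, 0, 0, -0.0034, -0.0007, 0, 0], [0, 0, 0, -0.0034, -0.0009, 0, 0], [0, 0, 0, -0.0033, -0.0011, 0, 0], [0, 0, 0, -0.0033, -0.0013, 0, 0], [0, 0, 0, -0.0032, -0.0014, 0, 0], [0, 0, 0, -0.0031, -0.0015, 0, 0], [0, 0, 0, -0.0031, -0.0018, 0, 0]]
-0.54 -0.84 [[0, 0, 0, -0.0022, -0.0014, 0, 0], [0, 0, 0, -0.0022, -0.0014, 0, 0], [0, 0, 0, -0.0021, -0.0016, 0, 0], [0, 0, 0, -0.0021, -0.0016, 0, 0], [0, 0, 0, -0.002, -0.0017, 0, 0], [0, 0, 0, -0.0019, -0.0018, 0, 0], [0, 0, 0, -0.0018, -0.0019, 0, 0], [0, 0, 0, -0.0018, -0.0019, 0, 0]]
-0.84 -1.14 [[0, 0, 0, -0.0017, -0.002, 0, 0], [0, 0, 0, -0.0017, -0.002, 0, 0], [0, 0, 0, -0.0015, -0.0021, 0, 0], [0, 0, 0, -0.0015, -0.0022, 0, 0], [0, 0, 0, -0.0014, -0.0022, 0, 0], [0, 0, 0, -0.0013, -0.0023, 0, 0], [0, 0, 0, -0.0013, -0.0023, 0, 0], [0, 0, 0, -0.0011, -0.0024, 0, 0]]
-1.14 -1.44 [[0, 0, 0, -0.0011, -0.0024, 0, 0], [0, 0, 0, -0.0009, -0.0024, 0, 0], [0, 0, 0, -0.0009, -0.0025, 0, 0], [0, 0, 0, -0.0008, -0.0025, 0, 0], [0, 0, 0, -0.0006, -0.0025, 0, 0], [0, 0, 0, -0.0006, -0.0026, 0, 0], [
[... 2170 characters left out ...]
3, 0.0014, 0, 0], [0, 0, 0, 0.0022, 0.0014, 0, 0], [0, 0, 0, 0.0022, 0.0015, 0, 0], [0, 0, 0, 0.0021, 0.0015, 0, 0], [0, 0, 0, 0.002, 0.0017, 0, 0]]
-3.84 -4.14 [[0, 0, 0, 0.002, 0.0017, 0, 0], [0, 0, 0, 0.0019, 0.0018, 0, 0], [0, 0, 0, 0.0018, 0.0019, 0, 0], [0, 0, 0, 0.0018, 0.0019, 0, 0], [0, 0, 0, 0.0017, 0.002, 0, 0], [0, 0, 0, 0.0016, 0.0021, 0, 0], [0, 0, 0, 0.0016, 0.0021, 0, 0], [0, 0, 0, 0.0014, 0.0022, 0, 0]]
-4.14 -4.44 [[0, 0, 0, 0.0014, 0.0022, 0, 0], [0, 0, 0, 0.0013, 0.0023, 0, 0], [0, 0, 0, 0.0012, 0.0023, 0, 0], [0, 0, 0, 0.0011, 0.0024, 0, 0], [0, 0, 0, 0.0011, 0.0024, 0, 0], [0, 0, 0, 0.0009, 0.0025, 0, 0], [0, 0, 0, 0.0009, 0.0025, 0, 0], [0, 0, 0, 0.0007, 0.0025, 0, 0]]
```

drive_tool:
  rows:
    - [0,0,0,-0.0034,-0.0006,0,0]
    - [0,0,0,-0.0034,-0.0007,0,0]
    - [0,0,0,-0.0034,-0.0009,0,0]
    - [0,0,0,-0.0033,-0.0011,0,0]
    - [0,0,0,-0.0033,-0.0013,0,0]
    - [0,0,0,-0.0032,-0.0014,0,0]
    - [0,0,0,-0.0031,-0.0015,0,0]
    - [0,0,0,-0.0031,-0.0018,0,0]

```text
time: 5.67
tool_pos: [0.5887, -0.0562, 0.0777]
tcp_rot: [2.221, 2.217, 0.005]
wrist_force: [1.2, 1.6, 5.7]
width: 0.253
grip_force: 39.1
```

drive_tool:
  rows:
    - [0,0,0,-0.0022,-0.0014,0,0]
    - [0,0,0,-0.0022,-0.0014,0,0]
    - [0,0,0,-0.0021,-0.0016,0,0]
    - [0,0,0,-0.0021,-0.0016,0,0]
    - [0,0,0,-0.002,-0.0017,0,0]
    - [0,0,0,-0.0019,-0.0018,0,0]
    - [0,0,0,-0.0018,-0.0019,0,0]
    - [0,0,0,-0.0018,-0.0019,0,0]

```text
time: 6.33
tool_pos: [0.5759, -0.0728, 0.0777]
tcp_rot: [2.22, 2.217, 0.005]
wrist_force: [1.6, -0.4, 5.8]
width: 0.256
grip_force: 39.1
```

drive_tool:
  rows:
    - [0,0,0,-0.0017,-0.002,0,0]
    - [0,0,0,-0.0017,-0.002,0,0]
    - [0,0,0,-0.0015,-0.0021,0,0]
    - [0,0,0,-0.0015,-0.0022,0,0]
    - [0,0,0,-0.0014,-0.0022,0,0]
    - [0,0,0,-0.0013,-0.0023,0,0]
    - [0,0,0,-0.0013,-0.0023,0,0]
    - [0,0,0,-0.0011,-0.0024,0,0]

```text
time: 7.0
tool_pos: [0.5586, -0.0848, 0.0777]
tcp_rot: [2.219, 2.216, 0.005]
wrist_force: [1.4, -1.8, 5.4]
width: 0.254
grip_force: 39.1
```

drive_tool:
  rows:
    - [0,0,0,-0.0011,-0.0024,0,0]
    - [0,0,0,-0.0009,-0.0024,0,0]
    - [0,0,0,-0.0009,-0.0025,0,0]
    - [0,0,0,-0.0008,-0.0025,0,0]
    - [0,0,0,-0.0006,-0.0025,0,0]
    - [0,0,0,-0.0006,-0.0026,0,0]
    - [0,0,0,-0.0005,-0.0026,0,0]
    - [0,0,0,-0.0004,-0.0026,0,0]

```text
time: 7.67
tool_pos: [0.5384, -0.0912, 0.0777]
tcp_rot: [2.218, 2.216, 0.004]
wrist_force: [2.4, -3.9, 5.2]
width: 0.253
grip_force: 39.1
```

drive_tool:
  rows:
    - [0,0,0,-0.0003,-0.0026,0,0]
    - [0,0,0,-0.0002,-0.0026,0,0]
    - [0,0,0,-0.0001,-0.0026,0,0]
    - [0,0,0,0.0,-0.0026,0,0]
    - [0,0,0,0.0001,-0.0027,0,0]
    - [0,0,0,0.0002,-0.0026,0,0]
    - [0,0,0,0.0003,-0.0026,0,0]
    - [0,0,0,0.0004,-0.0026,0,0]

```text
time: 8.33
tool_pos: [0.5172, -0.0912, 0.0777]
tcp_rot: [2.218, 2.216, 0.002]
wrist_force: [0.8, -5.8, 7.3]
width: 0.256
grip_force: 39.2
```

drive_tool:
  rows:
    - [0,0,0,-0.0005,-0.0026,0,0]
    - [0,0,0,0.0006,-0.0025,0,0]
    - [0,0,0,0.0007,-0.0026,0,0]
    - [0,0,0,0.0007,-0.0025,0,0]
    - [0,0,0,0.0009,-0.0024,0,0]
    - [0,0,0,0.001,-0.0025,0,0]
    - [0,0,0,0.001,-0.0024,0,0]
    - [0,0,0,0.0012,-0.0024,0,0]

```text
time: 9.0
tool_pos: [0.497, -0.085, 0.0776]
tcp_rot: [2.219, 2.217, 0.002]
wrist_force: [-0.1, -3.2, 8.0]
width: 0.254
grip_force: 39.2
```

drive_tool:
  rows:
    - [0,0,0,0.0012,-0.0023,0,0]
    - [0,0,0,0.0013,-0.0022,0,0]
    - [0,0,0,0.0014,-0.0023,0,0]
    - [0,0,0,0.0015,-0.0021,0,0]
    - [0,0,0,0.0016,-0.0021,0,0]
    - [0,0,0,0.0016,-0.0021,0,0]
    - [0,0,0,0.0017,-0.002,0,0]
    - [0,0,0,0.0018,-0.0019,0,0]

```text
time: 9.67
tool_pos: [0.4797, -0.073, 0.0776]
tcp_rot: [2.219, 2.217, 0.001]
wrist_force: [-0.2, -6.1, 9.0]
width: 0.25
grip_force: 39.3
```

drive_tool:
  rows:
    - [0,0,0,0.0019,-0.0018,0,0]
    - [0,0,0,0.0019,-0.0018,0,0]
    - [0,0,0,0.002,-0.0017,0,0]
    - [0,0,0,0.002,-0.0017,0,0]
    - [0,0,0,0.0022,-0.0015,0,0]
    - [0,0,0,0.0021,-0.0015,0,0]
    - [0,0,0,0.0023,-0.0014,0,0]
    - [0,0,0,0.0022,-0.0013,0,0]

```text
time: 10.33
tool_pos: [0.4689, -0.06, 0.0777]
tcp_rot: [2.211, 2.214, -0.002]
wrist_force: [3.6, -17.1, 3.5]
width: 0.254
grip_force: 39.3
```

drive_tool:
  rows:
    - [0,0,0,0.0024,-0.0012,0,0]
    - [0,0,0,0.0023,-0.0011,0,0]

```text
time: 10.5
tool_pos: [0.4652, -0.0535, 0.0777]
tcp_rot: [2.216, 2.216, -0.002]
wrist_force: [-2.7, -8.4, 10.4]
width: 0.252
grip_force: 40.1
```

drive_tool:
  rows:
    - [0,0,0,0.0024,-0.0011,0,0]
    - [0,0,0,0.0025,-0.0009,0,0]

```text
time: 10.67
tool_pos: [0.4621, -0.0466, 0.0776]
tcp_rot: [2.221, 2.218, -0.0]
wrist_force: [-3.3, -3.0, 11.8]
width: 0.25
grip_force: 40.4
```

drive_tool:
  rows:
    - [0,0,0,0.0025,-0.0009,0,0]
    - [0,0,0,0.0025,-0.0007,0,0]

```text
time: 10.83
tool_pos: [0.4604, -0.0412, 0.0776]
tcp_rot: [2.221, 2.218, 0.0]
wrist_force: [-3.7, -2.7, 12.9]
width: 0.251
grip_force: 40.4
```

drive_tool:
  rows:
    - [0,0,0,0.0025,-0.0007,0,0]
    - [0,0,0,0.0026,-0.0006,0,0]

```text
time: 11.0
tool_pos: [0.4591, -0.0359, 0.0776]
tcp_rot: [2.221, 2.218, 0.0]
wrist_force: [-4.2, -2.1, 12.8]
width: 0.255
grip_force: 40.4
```

drive_tool:
  rows:
    - [0,0,0,0.0026,-0.0005,0,0]
    - [0,0,0,0.0026,-0.0003,0,0]

```text
time: 11.17
tool_pos: [0.4582, -0.0306, 0.0776]
tcp_rot: [2.221, 2.219, 0.0]
wrist_force: [-5.0, -2.3, 12.4]
width: 0.251
grip_force: 40.5
```

Run:
```python
from arc import arc
import numpy as np
from scipy.optimize import least_squares
P=np.array([[.5972,-.0304],[.5887,-.0562],[.5759,-.0728],[.5586,-.0848],[.5384,-.0912],[.5172,-.0912],[.497,-.085],[.4797,-.073],[.4689,-.06],[.4652,-.0535],[.4621,-.0466],[.4604,-.0412],[.4591,-.0359],[.4582,-.0306]])
r=least_squares(lambda c:np.hypot(*(P-c[:2]).T)-c[2],[.528,-.02,.07]); print(r.x,r.fun.round(4))
F=np.array([[-2.6,-.5],[1.2,1.6],[1.6,-.4],[1.4,-1.8],[2.4,-3.9],[.8,-5.8],[-.1,-3.2],[-.2,-6.1],[3.6,-17.1],[-2.7,-8.4],[-3.3,-3],[-3.7,-2.7],[-4.2,-2.1],[-5,-2.3]])
d=P-r.x[:2];a=np.arctan2(d[:,1],d[:,0]);print(a.round(3));print((F[:,0]*np.sin(a)-F[:,1]*np.cos(a)).round(1))
a=-3.015
for n in range(1): arc(a,a+.225,6); a+=.225
for i in range(8): arc(a,a+.08,4); a+=.08
```

```text
[ 0.52768036 -0.02203251  0.06998807] [ 0.     -0.0001  0.     -0.      0.     -0.      0.0001  0.     -0.
 -0.      0.     -0.     -0.      0.    ]
[-0.12  -0.51  -0.811 -1.113 -1.417 -1.721 -2.024 -2.326 -2.568 -2.675
 -2.783 -2.864 -2.942 -3.019]
[  0.8  -2.   -0.9  -0.5  -1.8  -1.7  -1.3  -4.  -16.3  -6.3  -1.7  -1.6
  -1.2  -1.7]
-3.015 -2.79 [[0, 0, 0, -0.0026, 0.0003, 0, 0], [0, 0, 0, -0.0026, 0.0005, 0, 0], [0, 0, 0, -0.0026, 0.0006, 0, 0], [0, 0, 0, -0.0025, 0.0007, 0, 0], [0, 0, 0, -0.0025, 0.0007, 0, 0], [0, 0, 0, -0.0025, 0.0009, 0, 0]]
-2.79 -2.71 [[0, 0, 0, -0.0013, 0.0005, 0, 0], [0, 0, 0, -0.0013, 0.0005, 0, 0], [0, 0, 0, -0.0013, 0.0005, 0, 0], [0, 0, 0, -0.0013, 0.0006, 0, 0]]
-2.71 -2.63 [[0, 0, 0, -0.0012, 0.0006, 0, 0], [0, 0, 0, -0.0013, 0.0006, 0, 0], [0, 0, 0, -0.0012, 0.0007, 0, 0], [0, 0, 0, -0.0013, 0.0007, 0, 0]]
-2.63 -2.55 [[0, 0, 0, -0.0012, 0.0007, 0, 0], [0, 0, 0, -0.0012, 0.0007, 0, 0], [0, 0, 0, -0.0012, 0.0007, 0, 0], [0, 0, 0, -0.0011, 0.0008, 0, 0]]
-2.55 -2.47 [[0, 0, 0, -0.0012, 0.0008, 0, 0], [0, 0, 0, -0.0011, 0.0008, 0, 0], [0, 0, 0, -0.0012, 0.0008, 0, 0], [0, 0, 0, -0.0011, 0.0009, 0, 0]]
-2.47 -2.39 [[0, 0, 0, -0.001, 0.0009, 0, 0], [0, 0, 0, -0.0011, 0.0009, 0, 0], [0, 0, 0, -0.0011, 0.0009, 0, 0], [0, 0, 0, -0.001, 0.001, 0, 0]]
-2.39 -2.31 [[0, 0, 0, -0.001, 0.0009, 0, 0], [0, 0, 0, -0.001, 0.001, 0, 0], [0, 0, 0, -0.001, 0.001, 0, 0], [0, 0, 0, -0.0009, 0.001, 0, 0]]
-2.31 -2.23 [[0, 0, 0, -0.001, 0.0011, 0, 0], [0, 0, 0, -0.0009, 0.001, 0, 0], [0, 0, 0, -0.0009, 0.0011, 0, 0], [0, 0, 0, -0.0008, 0.0011, 0, 0]]
-2.23 -2.15 [[0, 0, 0, -0.0009, 0.0011, 0, 0], [0, 0, 0, -0.0008, 0.0012, 0, 0], [0, 0, 0, -0.0008, 0.0011, 0, 0], [0, 0, 0, -0.0008, 0.0012, 0, 0]]
```

drive_tool:
  rows:
    - [0,0,0,-0.0026,0.0003,0,0]
    - [0,0,0,-0.0026,0.0005,0,0]
    - [0,0,0,-0.0026,0.0006,0,0]
    - [0,0,0,-0.0025,0.0007,0,0]
    - [0,0,0,-0.0025,0.0007,0,0]
    - [0,0,0,-0.0025,0.0009,0,0]

```text
time: 11.67
tool_pos: [0.4618, -0.0456, 0.0776]
tcp_rot: [2.222, 2.219, 0.001]
wrist_force: [-4.5, 0.3, 14.4]
width: 0.247
grip_force: 40.5
```

drive_tool:
  rows:
    - [0,0,0,-0.0013,0.0005,0,0]
    - [0,0,0,-0.0013,0.0005,0,0]

```text
time: 11.83
tool_pos: [0.4628, -0.0483, 0.0776]
tcp_rot: [2.222, 2.219, 0.001]
wrist_force: [-5.1, -0.1, 13.6]
width: 0.258
grip_force: 40.5
```

drive_tool:
  rows:
    - [0,0,0,-0.0013,0.0005,0,0]
    - [0,0,0,-0.0013,0.0006,0,0]

```text
time: 12.0
tool_pos: [0.4638, -0.0507, 0.0776]
tcp_rot: [2.222, 2.219, 0.001]
wrist_force: [-4.3, 1.9, 15.8]
width: 0.252
grip_force: 40.5
```

drive_tool:
  rows:
    - [0,0,0,-0.0012,0.0006,0,0]
    - [0,0,0,-0.0013,0.0006,0,0]

```text
time: 12.17
tool_pos: [0.4645, -0.0523, 0.0775]
tcp_rot: [-2.223, -2.219, -0.002]
wrist_force: [-6.5, 5.8, 16.0]
width: 0.253
grip_force: 40.8
```

drive_tool:
  rows:
    - [0,0,0,-0.0012,0.0007,0,0]
    - [0,0,0,-0.0013,0.0007,0,0]

```text
time: 12.33
tool_pos: [0.4653, -0.054, 0.0775]
tcp_rot: [-2.222, -2.217, -0.002]
wrist_force: [-8.5, 8.7, 18.0]
width: 0.25
grip_force: 41.0
```

drive_tool:
  rows:
    - [0,0,0,-0.0012,0.0007,0,0]
    - [0,0,0,-0.0012,0.0007,0,0]

```text
time: 12.5
tool_pos: [0.4662, -0.0556, 0.0775]
tcp_rot: [-2.221, -2.215, -0.002]
wrist_force: [-9.4, 10.2, 21.0]
width: 0.252
grip_force: 41.2
```

drive_tool:
  rows:
    - [0,0,0,-0.0012,0.0007,0,0]
    - [0,0,0,-0.0011,0.0008,0,0]

```text
time: 12.67
tool_pos: [0.4671, -0.0573, 0.0774]
tcp_rot: [-2.22, -2.214, -0.002]
wrist_force: [-11.0, 13.0, 23.0]
width: 0.251
grip_force: 41.4
```

drive_tool:
  rows:
    - [0,0,0,-0.0012,0.0008,0,0]
    - [0,0,0,-0.0011,0.0008,0,0]

```text
time: 12.83
tool_pos: [0.4682, -0.0592, 0.0774]
tcp_rot: [-2.219, -2.213, -0.002]
wrist_force: [-11.4, 13.9, 23.7]
width: 0.253
grip_force: 41.5
```

drive_tool:
  rows:
    - [0,0,0,-0.0012,0.0008,0,0]
    - [0,0,0,-0.0011,0.0009,0,0]

```text
time: 13.0
tool_pos: [0.4697, -0.0613, 0.0774]
tcp_rot: [-2.219, -2.212, -0.001]
wrist_force: [-12.9, 14.5, 24.1]
width: 0.254
grip_force: 41.6
```

drive_tool:
  rows:
    - [0,0,0,-0.001,0.0009,0,0]
    - [0,0,0,-0.0011,0.0009,0,0]

```text
time: 13.17
tool_pos: [0.4713, -0.0636, 0.0774]
tcp_rot: [-2.219, -2.213, -0.0]
wrist_force: [-13.3, 13.0, 25.1]
width: 0.255
grip_force: 41.6
```

drive_tool:
  rows:
    - [0,0,0,-0.0011,0.0009,0,0]
    - [0,0,0,-0.001,0.001,0,0]

```text
time: 13.33
tool_pos: [0.4735, -0.0664, 0.0774]
tcp_rot: [-2.219, -2.215, 0.0]
wrist_force: [-12.3, 8.8, 23.1]
width: 0.25
grip_force: 41.5
```

drive_tool:
  rows:
    - [0,0,0,-0.001,0.0009,0,0]
    - [0,0,0,-0.001,0.001,0,0]

```text
time: 13.5
tool_pos: [0.4762, -0.0695, 0.0775]
tcp_rot: [-2.22, -2.217, 0.001]
wrist_force: [-8.8, 4.8, 18.8]
width: 0.254
grip_force: 41.2
```

drive_tool:
  rows:
    - [0,0,0,-0.001,0.001,0,0]
    - [0,0,0,-0.0009,0.001,0,0]

```text
time: 13.67
tool_pos: [0.4796, -0.0729, 0.0776]
tcp_rot: [2.222, 2.22, -0.0]
wrist_force: [-4.4, -0.7, 12.8]
width: 0.25
grip_force: 40.4
```

drive_tool:
  rows:
    - [0,0,0,0.0009,-0.001,-0.003,0]
    - [0,0,0,0.001,-0.001,0,0]

```text
time: 13.83
tool_pos: [0.4781, -0.0716, 0.0779]
tcp_rot: [2.221, 2.218, 0.001]
wrist_force: [6.2, -5.2, -8.2]
width: 0.249
grip_force: 41.9
```

drive_tool:
  rows:
    - [0,0,0,0.001,-0.001,0,0]
    - [0,0,0,0.001,-0.0009,0,0]

```text
time: 14.0
tool_pos: [0.4771, -0.0706, 0.0779]
tcp_rot: [2.218, 2.217, 0.001]
wrist_force: [7.1, -8.0, -11.8]
width: 0.254
grip_force: 41.5
```

drive_tool:
  rows:
    - [0,0,0,0.001,-0.001,0,0]
    - [0,0,0,0.0011,-0.0009,0,0]

```text
time: 14.17
tool_pos: [0.4759, -0.0692, 0.078]
tcp_rot: [2.216, 2.216, 0.001]
wrist_force: [9.5, -10.9, -13.8]
width: 0.249
grip_force: 41.4
```

drive_tool:
  rows:
    - [0,0,0,0.0011,-0.0009,0,0]
    - [0,0,0,0.001,-0.0009,0,0]

```text
time: 14.33
tool_pos: [0.4745, -0.0676, 0.078]
tcp_rot: [2.215, 2.215, 0.001]
wrist_force: [10.8, -13.9, -16.3]
width: 0.252
grip_force: 41.3
```

drive_tool:
  rows:
    - [0,0,0,0.0011,-0.0009,0,0]
    - [0,0,0,0.0012,-0.0008,0,0]

```text
time: 14.5
tool_pos: [0.473, -0.0658, 0.078]
tcp_rot: [2.214, 2.215, 0.0]
wrist_force: [10.5, -14.8, -14.3]
width: 0.25
grip_force: 41.2
```

drive_tool:
  rows:
    - [0,0,0,0.0011,-0.0008,0,0]
    - [0,0,0,0.0012,-0.0008,0,0]

```text
time: 14.67
tool_pos: [0.4714, -0.0638, 0.078]
tcp_rot: [2.214, 2.215, -0.0]
wrist_force: [9.8, -14.2, -14.3]
width: 0.253
grip_force: 41.2
```

drive_tool:
  rows:
    - [0,0,0,0.0011,-0.0008,0,0]
    - [0,0,0,0.0012,-0.0007,0,0]

```text
time: 14.83
tool_pos: [0.4697, -0.0614, 0.078]
tcp_rot: [2.215, 2.215, -0.001]
wrist_force: [8.4, -13.1, -12.9]
width: 0.249
grip_force: 41.3
```

drive_tool:
  rows:
    - [0,0,0,0.0012,-0.0007,0,0]
    - [0,0,0,0.0012,-0.0007,0,0]

```text
time: 15.0
tool_pos: [0.4677, -0.0584, 0.0779]
tcp_rot: [2.216, 2.216, -0.001]
wrist_force: [7.5, -11.5, -11.9]
width: 0.251
grip_force: 41.4
```

drive_tool:
  rows:
    - [0,0,0,0.0013,-0.0007,0,0]
    - [0,0,0,0.0012,-0.0007,0,0]

```text
time: 15.17
tool_pos: [0.4657, -0.0548, 0.0779]
tcp_rot: [2.219, 2.217, 0.0]
wrist_force: [6.2, -6.2, -8.7]
width: 0.255
grip_force: 41.7
```

drive_tool:
  rows:
    - [0,0,0,0.0013,-0.0006,0,0]
    - [0,0,0,0.0012,-0.0006,0,0]

```text
time: 15.33
tool_pos: [0.4638, -0.051, 0.0778]
tcp_rot: [2.222, 2.218, 0.001]
wrist_force: [3.4, -0.2, -6.4]
width: 0.252
grip_force: 42.0
```

drive_tool:
  rows:
    - [0,0,0,0.0013,-0.0006,0,0]
    - [0,0,0,0.0013,-0.0005,0,0]

```text
time: 15.5
tool_pos: [0.4623, -0.0475, 0.0778]
tcp_rot: [2.223, 2.219, 0.002]
wrist_force: [5.7, -0.0, -8.5]
width: 0.251
grip_force: 41.8
```

drive_tool:
  rows:
    - [0,0,0,0.0013,-0.0005,0,0]
    - [0,0,0,0.0013,-0.0005,0,0]

```text
time: 15.67
tool_pos: [0.4613, -0.0447, 0.0779]
tcp_rot: [2.223, 2.219, 0.002]
wrist_force: [6.1, 0.3, -8.5]
width: 0.254
grip_force: 41.7
```

Run:
```python
import numpy as np
from scipy.optimize import least_squares
C=np.array([.52768,-.02203])
up=np.array([[.4618,-.0456,-4.5,.3],[.4628,-.0483,-5.1,-.1],[.4638,-.0507,-4.3,1.9],[.4645,-.0523,-6.5,5.8],[.4653,-.054,-8.5,8.7],[.4662,-.0556,-9.4,10.2],[.4671,-.0573,-11,13],[.4682,-.0592,-11.4,13.9],[.4697,-.0613,-12.9,14.5],[.4713,-.0636,-13.3,13],[.4735,-.0664,-12.3,8.8],[.4762,-.0695,-8.8,4.8],[.4796,-.0729,-4.4,-.7]])
dn=np.array([[.4781,-.0716,6.2,-5.2],[.4771,-.0706,7.1,-8],[.4759,-.0692,9.5,-10.9],[.4745,-.0676,10.8,-13.9],[.473,-.0658,10.5,-14.8],[.4714,-.0638,9.8,-14.2],[.4697,-.0614,8.4,-13.1],[.4677,-.0584,7.5,-11.5],[.4657,-.0548,6.2,-6.2],[.4638,-.051,3.4,-.2],[.4623,-.0475,5.7,0],[.4613,-.0447,6.1,.3],[.4797,-.073,-.2,-6.1],[.4652,-.0535,-2.7,-8.4]])
for n,D,s in(("ccw",up,1),("cw",dn,-1)):
    d=D[:,:2]-C;a=np.arctan2(d[:,1],d[:,0]);f=s*(D[:,2]*np.sin(a)-D[:,3]*np.cos(a))
    print(n);print(np.c_[a,f].round(3).tolist())
    m=lambda c:c[0]+c[1]*np.where(abs(a-c[2])<c[3],.5+.5*np.cos(np.pi*np.clip((a-c[2])/c[3],-1,1)),0)-f
    r=least_squares(m,[1.5,15,-2.55,.2]);print(r.x,abs(r.fun).max())
```

```text
ccw
[[-2.798, 1.798], [-2.757, 1.821], [-2.72, 3.494], [-2.695, 8.039], [-2.668, 11.619], [-2.642, 13.457], [-2.614, 16.769], [-2.583, 17.829], [-2.546, 19.24], [-2.506, 18.356], [-2.455, 14.601], [-2.397, 9.494], [-2.328, 2.717]]
[ 1.20794547 18.24390932 -2.54033386  0.25937538] 1.6696627647893507
cw
[[-2.356, 8.061], [-2.376, 10.688], [-2.403, 14.455], [-2.433, 17.582], [-2.467, 18.116], [-2.503, 17.243], [-2.545, 15.556], [-2.597, 13.722], [-2.655, 8.379], [-2.716, 1.586], [-2.77, 2.069], [-2.812, 1.688], [-2.326, 4.035], [-2.675, 6.288]]
[ 1.50672949 16.93899124 -2.49967877  0.26001595] 1.7318703196873706
```

drive_tool:
  rows:
    - [0,0,0,-0.0026,0.001,0.001,0]
    - [0,0,0,-0.0026,0.0011,0,0]
    - [0,0,0,-0.0025,0.0012,0,0]
    - [0,0,0,-0.0025,0.0014,0,0]
    - [0,0,0,-0.0012,0.0007,0,0]
    - [0,0,0,-0.0012,0.0007,0,0]
    - [0,0,0,-0.0012,0.0007,0,0]
    - [0,0,0,-0.0011,0.0008,0,0]

```text
time: 16.33
tool_pos: [0.4668, -0.057, 0.0776]
tcp_rot: [-2.22, -2.212, -0.002]
wrist_force: [-4.2, 15.5, 9.8]
width: 0.247
grip_force: 43.6
```

drive_tool:
  rows:
    - [0,0,0,-0.0012,0.0008,0,0]
    - [0,0,0,-0.0011,0.0008,0,0]
    - [0,0,0,-0.0012,0.0008,0,0]
    - [0,0,0,-0.0006,0.0005,0,0]
    - [0,0,0,0,0,0,0]
    - [0,0,0,0,0,0,0]

```text
time: 16.83
tool_pos: [0.4692, -0.061, 0.0776]
tcp_rot: [-2.219, -2.212, -0.001]
wrist_force: [-4.7, 14.8, 9.4]
width: 0.25
grip_force: 43.7
```

drive_tool:
  rows:
    - [0,0,0,-0.001,0.0008,0,0]
    - [0,0,0,-0.001,0.0008,0,0]
    - [0,0,0,0,0,0,0]
    - [0,0,0,0,0,0,0]

```text
time: 17.17
tool_pos: [0.471, -0.0635, 0.0776]
tcp_rot: [-2.219, -2.214, -0.0]
wrist_force: [-5.4, 11.1, 7.6]
width: 0.253
grip_force: 43.7
```

drive_tool:
  rows:
    - [0,0,0,0.001,-0.0008,0,0]
    - [0,0,0,0.001,-0.0008,0,0]
    - [0,0,0,0,0,0,0]

```text
time: 17.42
tool_pos: [0.471, -0.0634, 0.0777]
tcp_rot: [-2.222, -2.219, -0.0]
wrist_force: [-0.9, 6.1, 4.3]
width: 0.252
grip_force: 43.1
```

drive_tool:
  rows:
    - [0,0,0,0.0014,-0.0008,0.0005,0]
    - [0,0,0,0,0,0,0]
    - [0,0,0,0,0,0,0]

```text
time: 17.67
tool_pos: [0.471, -0.0633, 0.0777]
tcp_rot: [2.222, 2.22, -0.001]
wrist_force: [-0.9, 1.8, 7.4]
width: 0.258
grip_force: 43.2
```

Nearly no load; release and go straight up.

drive_tool:
  rows:
    - [0,0,0,0,0,0,0.35]
    - [0,0,0,0,0,0,0.5]
    - [0,0,0,0,0,0,0.7]
    - [0,0,0,0,0,0,0.7]
    - [0,0,0,0,0,-0.02,0.7]
    - [0,0,0,0,0,-0.035,0.7]
    - [0,0,0,0,0,-0.04,0.7]
    - [0,0,0,0,0,-0.04,0.7]

```text
time: 18.33
tool_pos: [0.4695, -0.0627, 0.2122]
tcp_rot: [-2.221, -2.218, 0.003]
wrist_force: [2.0, -0.4, -0.6]
width: 0.702
grip_force: 0.0
```

drive_tool:
  rows:
    - [0,0,0,-0.03,0,0,0.7]
    - [0,0,0,-0.035,0,0,0.7]
    - [0,0,0,-0.035,0,0,0.7]
    - [0,0,0,-0.02,0,0,0.7]
    - [0,0,0,0,0,0,0.7]
    - [0,0,0,0,0,0,0.7]

```text
time: 18.83
tool_pos: [0.4701, -0.1836, 0.2114]
tcp_rot: [-2.225, -2.216, 0.0]
wrist_force: [0.7, 1.4, -0.3]
width: 0.7
grip_force: 0.0
```

Run:
```python
from h import *
s,p=wrist(); cv2.imwrite("pics/w2.png",p["color"][:,:,::-1]); print(s["tool_pos"],s["time"],s["wrist_force"])
for o,z in (("wheel",.056),("knob_top",.1),("bottle",.03)):
    for m in masks_of(p,o):
        b=m["bbox"]; ys,xs=np.nonzero(m["mask"]); print(o,round(m["score"],2),b,atz(p,xs.mean(),ys.mean(),z))
        if o=="wheel": 
            h=cv2.convexHull(max(cv2.findContours(m["mask"].astype(np.uint8),0,1)[0],key=len))[:,0]
            print(cv2.fitEllipse(np.array([atz(p,u,v,.056)[:2] for u,v in h],np.float32)))
t=read_camera("top"); cv2.imwrite("pics/top2.png",cv2.resize(t["color"][180:340,260:470,::-1],(788,600),interpolation=cv2.INTER_CUBIC))
```

```text
[ 0.47014743 -0.18359691  0.21142239] 18.8333 [ 0.74039179  1.38911389 -0.29590222]
wheel 0.88 [274.0, 0.0, 528.5, 153.5] [ 0.52663509 -0.05004799  0.056     ]
((0.5266168117523193, -0.020123664289712906), (0.19672688841819763, 0.1983117014169693), 100.96297454833984)
knob_top 0.67 [310.2, 52.1, 342.7, 92.0] [ 0.4702496  -0.06191061  0.1       ]
bottle 0.57 [306.7, 268.4, 329.2, 311.0] [ 0.4608587 -0.2614574  0.03     ]
```

View pics/w2.png

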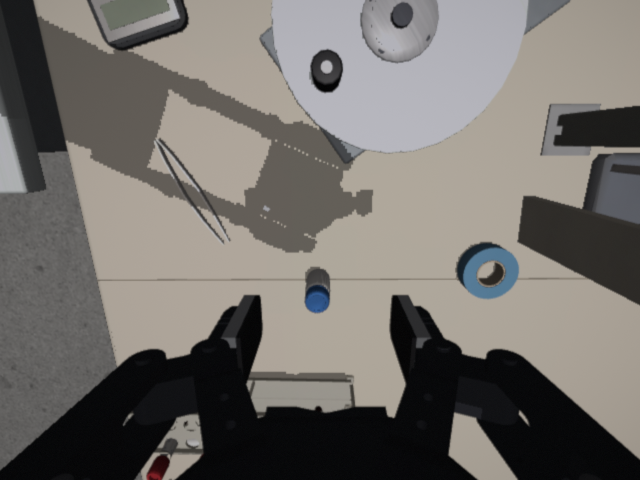

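The wheel stands with the knob at pixel (327,72) in this view. The bottle cap top is near (317,300), clear of the tape at (490,272).

Run:
```python
from h import *
s,p=wrist()
print("cap",atz(p,317.5,300,.06),"base",atz(p,317,276,.0),"knob",atz(p,327,73,.1),"axle",atz(p,402,14,.07))
T=read_camera("top")
for m in masks_of(T,"bottle"): print(m["bbox"])
for m in masks_of(T,"knob_top"): print(m["bbox"])
im=T["color"][270:330,415:475].astype(int); b=(im[:,:,2]-im[:,:,0])>40
ys,xs=np.nonzero(b); print("top cap",xs.mean()+415,ys.mean()+270,atz(T,xs.mean()+415,ys.mean()+270,.055))
im=p["color"][250:330,290:350].astype(int); b=(im[:,:,2]-im[:,:,0])>60
ys,xs=np.nonzero(b);print("wrist cap",xs.mean()+290,ys.mean()+250,atz(p,xs.mean()+290,ys.mean()+250,.055))
```

```text
cap [ 0.46246984 -0.25524931  0.06      ] base [ 4.60463585e-01 -2.55132782e-01  5.55111512e-17] knob [ 0.47110659 -0.06170768  0.1       ] axle [ 0.52632031 -0.01715519  0.07      ]
top cap nan nan [nan nan nan]
wrist cap 316.16486486486485 303.05135135135134 [ 0.46098208 -0.26116224  0.055     ]<stdin>:8: RuntimeWarning: Mean of empty slice.
  ret = ret.dtype.type(ret / rcount)
```

View pics/top2.png

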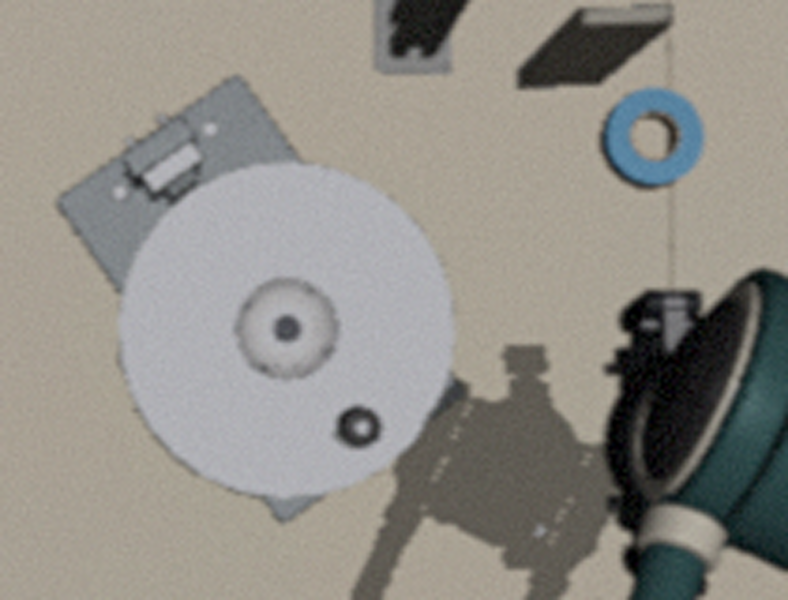

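The top crop shows the axle at (287,328), the shoe at (172,165) opposite and the knob at (358,427), so the wheel stayed put after release. Next comes the bottle.

drive_tool:
  rows:
    - [0,0,0,-0.0375,-0.004,0.02,0.8]
    - [0,0,0,-0.0375,-0.004,0.02,0.8]
    - [0,0,0,0,0,0.04,0.8]
    - [0,0,0,0,0,0.04,0.8]
    - [0,0,0,0,0,0.035,0.8]
    - [0,0,0,0,0,0.025,0.8]
    - [0,0,0,0,0,0.012,0.8]
    - [0,0,0,0,0,0,0.8]
  force: 25

```text
time: 19.95
tool_pos: [0.4601, -0.2542, 0.0175]
tcp_rot: [-2.218, -2.216, 0.002]
wrist_force: [-0.3, 0.1, -0.4]
width: 0.804
grip_force: 0.0
```

drive_tool:
  rows:
    - [0,0,0,0,0,0,0.5]
    - [0,0,0,0,0,0,0.4]
    - [0,0,0,0,0,0,0.2]
    - [0,0,0,0,0,0,0.2]
    - [0,0,0,0,0,0,0.2]
    - [0,0,0,0,0,0,0.2]
    - [0,0,0,0,0,0,0.2]

```text
time: 20.53
tool_pos: [0.4645, -0.257, 0.0232]
tcp_rot: [2.22, 2.217, 0.002]
wrist_force: [-0.8, -0.2, 7.3]
width: 0.297
grip_force: 24.7
```

drive_tool:
  rows:
    - [0,0,0,0,0,-0.01,0.2]
    - [0,0,0,0,0,-0.03,0.2]
    - [0,0,0,0,0,-0.035,0.2]
    - [0,0,0,0,0,-0.035,0.2]
    - [0,0,0,0,0,-0.035,0.2]
    - [0,0,0,0,0,-0.025,0.2]
    - [0,0,0,0,0,-0.01,0.2]

```text
time: 21.12
tool_pos: [0.4649, -0.2573, 0.2068]
tcp_rot: [2.217, 2.214, 0.003]
wrist_force: [0.2, -0.6, -0.6]
width: 0.298
grip_force: 24.7
```

drive_tool:
  rows:
    - [0,0,0,0.015,0.006,0,0.2]
    - [0,0,0,0.025,0.011,0,0.2]
    - [0,0,0,0.03,0.013,0,0.2]
    - [0,0,0,0.03,0.013,0,0.2]
    - [0,0,0,0.03,0.013,0,0.2]
    - [0,0,0,0.03,0.013,0,0.2]
    - [0,0,0,0.03,0.013,0,0.2]
    - [0,0,0,0.03,0.013,0,0.2]

```text
time: 21.78
tool_pos: [0.5574, -0.0345, 0.1998]
tcp_rot: [-2.222, -2.219, 0.002]
wrist_force: [0.2, -0.8, -0.5]
width: 0.298
grip_force: 24.7
```

drive_tool:
  rows:
    - [0,0,0,0.025,0.011,0,0.2]
    - [0,0,0,0.018,0.008,0,0.2]
    - [0,0,0,0.01,0.004,0,0.2]
    - [0,0,0,0.005,0.002,0,0.2]
    - [0,0,0,0,0,0,0.2]
    - [0,0,0,0,0,0,0.2]
    - [0,0,0,0,0,0,0.2]

```text
time: 22.37
tool_pos: [0.5825, 0.0207, 0.2005]
tcp_rot: [-2.224, -2.219, 0.001]
wrist_force: [0.7, 0.0, -1.5]
width: 0.298
grip_force: 24.7
```

Run:
```python
from h import *
s,p=wrist(); cv2.imwrite("pics/w3.png",p["color"][:,:,::-1]); print(s["tool_pos"],s["time"],s["wrist_force"],s["width"],s["grip_force"])
for o in ("bottle","knob_top"):
  for m in masks_of(p,o): print(o,m["score"],m["bbox"])
```

```text
[0.58247164 0.02074377 0.2005191 ] 22.3667 [ 0.70523414  0.00327083 -1.5323776 ] 0.29827262078551203 24.74596381187439
bottle 0.83 [292.9, 270.4, 358.0, 383.3]
knob_top 0.64 [180.0, 303.2, 221.0, 344.5]
knob_top 0.25 [294.1, 268.2, 359.5, 384.6]
```

View pics/w3.png

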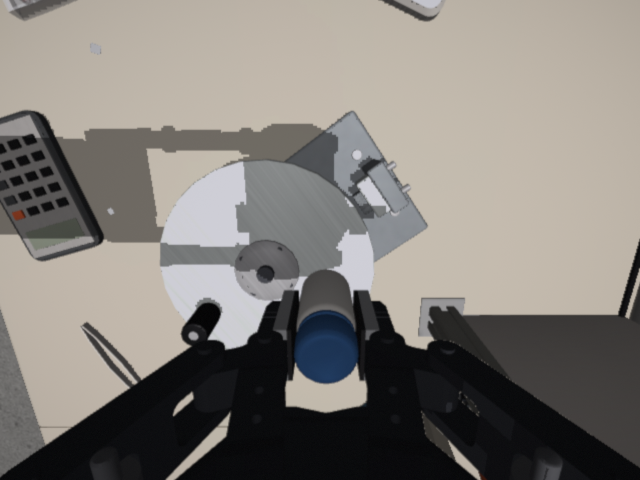

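The bottle hangs upright in the grip, with its cap centre at (326,347) and its base rim at the top near (325,270). The shoe is at (385,188) and the hub axle at (265,273).

Run:
```python
from h import *
s,p=wrist()
print("cap",atz(p,326,347,.237),"base rim far",atz(p,325,270.5,.177), "bottom cap rim near",atz(p,326,383,.237))
A=atz(p,265,273,.07); S=atz(p,386,187,.06); print("axle",A,"shoe",S,np.arctan2(*(S-A)[[1,0]]))
h=cv2.convexHull(max(cv2.findContours(masks_of(p,"wheel")[0]["mask"].astype(np.uint8),0,1)[0],key=len))[:,0]
print(cv2.fitEllipse(np.array([atz(p,u,v,.056)[:2] for u,v in h],np.float32)))
for uv in ((351,111),(427,225)): print(atz(p,*uv,.012))
```

```text
cap [0.58282603 0.02351865 0.237     ] base rim far [0.58235148 0.02976099 0.177     ] bottom cap rim near [0.58281259 0.00746604 0.237     ]
axle [ 0.52889253 -0.01562932  0.07      ] shoe [0.63390059 0.05868988 0.06      ] 0.6159068150965716
((0.5232850909233093, -0.01628926768898964), (0.18591858446598053, 0.20994384586811066), 120.39813232421875)
[0.60634154 0.12249608 0.012     ]
[0.6867586 0.0134381 0.012    ]
```

drive_tool:
  rows:
    - [0,0,0,0.002,0.0025,0.01,0.2]
    - [0,0,0,0,0,0.025,0.2]
    - [0,0,0,0,0,0.03,0.2]
    - [0,0,0,0,0,0.025,0.2]
    - [0,0,0,0,0,0.015,0.2]
    - [0,0,0,0,0,0.007,0.2]
    - [0,0,0,0,0,0.002,0.2]
    - [0,0,0,0,0,0,0.2]

```text
time: 23.28
tool_pos: [0.5855, 0.0239, 0.0863]
tcp_rot: [-2.223, -2.22, 0.001]
wrist_force: [0.1, -0.4, 0.1]
width: 0.295
grip_force: 24.7
```

drive_tool:
  rows:
    - [0,0,0,0,0,0.001,0.2]
    - [0,0,0,0,0,0.001,0.2]
    - [0,0,0,0,0,0,0.2]

```text
time: 23.53
tool_pos: [0.5865, 0.0239, 0.086]
tcp_rot: [2.222, 2.219, 0.003]
wrist_force: [-0.3, 0.6, 0.1]
width: 0.303
grip_force: 24.7
```

drive_tool:
  rows:
    - [0,0,0,-0.001,-0.001,0.0015,0.2]
    - [0,0,0,0,0,0.0015,0.2]
    - [0,0,0,0,0,0.001,0.2]
    - [0,0,0,0,0,0,0.2]
    - [0,0,0,0,0,0,0.2]

```text
time: 23.95
tool_pos: [0.5844, 0.0229, 0.0806]
tcp_rot: [-2.223, -2.22, 0.0]
wrist_force: [0.1, -0.2, -1.1]
width: 0.299
grip_force: 24.7
```

drive_tool:
  rows:
    - [0,0,0,0,0,0.001,0.2]
    - [0,0,0,0,0,0.0005,0.2]
    - [0,0,0,0,0,0,0.2]
    - [0,0,0,0,0,0,0.2]

```text
time: 24.28
tool_pos: [0.5846, 0.0229, 0.0793]
tcp_rot: [2.223, 2.22, 0.0]
wrist_force: [-0.4, 1.1, 0.3]
width: 0.295
grip_force: 24.8
```

drive_tool:
  rows:
    - [0,0,0,0,0,0.0005,0.2]
    - [0,0,0,0,0,0,0.2]
    - [0,0,0,0,0,0,0.2]

```text
time: 24.53
tool_pos: [0.5846, 0.0229, 0.0792]
tcp_rot: [2.223, 2.22, 0.0]
wrist_force: [-1.8, 0.1, 4.5]
width: 0.292
grip_force: 25.1
```

drive_tool:
  rows:
    - [0,0,0,0,0,0.0005,0.2]
    - [0,0,0,0,0,0,0.2]
    - [0,0,0,0,0,0,0.2]

```text
time: 24.78
tool_pos: [0.5846, 0.0229, 0.0792]
tcp_rot: [2.223, 2.22, 0.0]
wrist_force: [-3.2, 0.2, 6.2]
width: 0.301
grip_force: 25.4
```

drive_tool:
  rows:
    - [0,0,0,0,0,-0.0007,0.2]
    - [0,0,0,0,0,0,0.2]
    - [0,0,0,0,0,0,0.34]
    - [0,0,0,0,0,0,0.4]
    - [0,0,0,0,0,0,0.5]
    - [0,0,0,0,0,0,0.6]
    - [0,0,0,0,0,0,0.6]
    - [0,0,0,0,0,0,0.6]

```text
time: 25.45
tool_pos: [0.5844, 0.0228, 0.0787]
tcp_rot: [-2.223, -2.22, 0.0]
wrist_force: [0.2, 0.1, 0.4]
width: 0.599
grip_force: 0.0
```

drive_tool:
  rows:
    - [0,0,0,0,0,-0.01,0.6]
    - [0,0,0,0,0,-0.03,0.6]
    - [0,0,0,0,0,-0.04,0.6]
    - [0,0,0,0,0,-0.04,0.6]
    - [0,0,0,-0.03,0,-0.02,0.6]
    - [0,0,0,-0.04,0,0,0.6]
    - [0,0,0,-0.04,0,0,0.6]
    - [0,0,0,-0.02,0,0,0.6]

```text
time: 26.12
tool_pos: [0.5848, -0.1108, 0.2213]
tcp_rot: [2.221, 2.216, 0.001]
wrist_force: [0.1, 0.6, 0.6]
width: 0.602
grip_force: 0.0
```

drive_tool:
  rows:
    - [0,0,0,-0.04,0,0,0.6]
    - [0,0,0,-0.04,0,0,0.6]
    - [0,0,0,-0.03,0,0,0.6]
    - [0,0,0,0,0,0,0.6]
    - [0,0,0,0,0,0,0.6]

```text
time: 26.53
tool_pos: [0.584, -0.2188, 0.2196]
tcp_rot: [2.226, 2.216, 0.001]
wrist_force: [-0.5, 1.2, -0.8]
width: 0.602
grip_force: 0.0
```

Run:
```python
from h import *
print(st()["tool_pos"],st()["time"])
T=read_camera("top"); cv2.imwrite("pics/top3.png",cv2.resize(T["color"][180:340,260:470,::-1],(788,600),interpolation=cv2.INTER_CUBIC))
m=masks_of(T,"knob_top"); print([x["bbox"] for x in m])
```

```text
[ 0.58399192 -0.21880928  0.21955535] 26.5333
[[351.4, 286.6, 357.7, 297.4]]
```

View pics/top3.png

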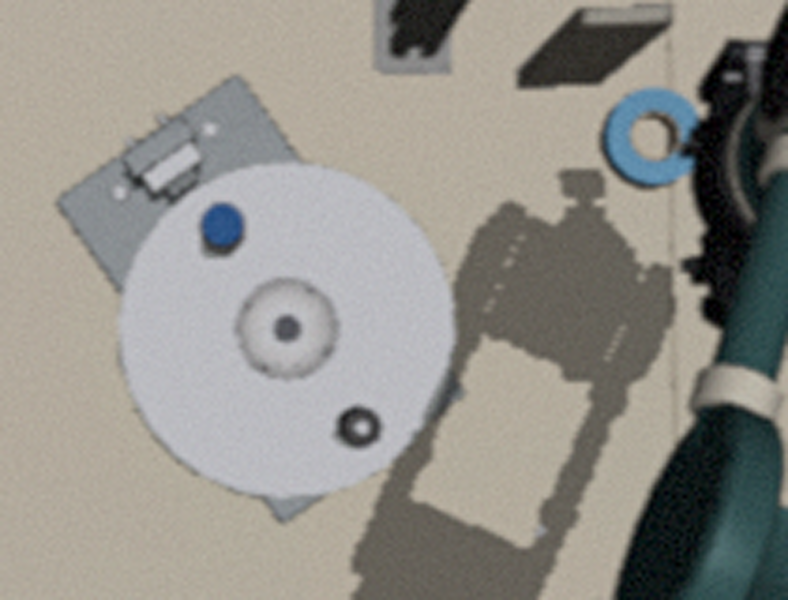

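The knob is still at (358,427), so the wheel has not moved. The bottle stands upright at (222,228), between the hub and the shoe; I'll check the offset in numbers.

Run:
```python
from h import *
T=read_camera("top"); c=lambda u,v:(260+u/3.752,180+v/3.75)
A=atz(T,*c(287,328),.069);B=atz(T,*c(222,225),.116);S=atz(T,*c(170,165),.06)
for X in(B,S): d=(X-A)[:2];print(X,np.hypot(*d),np.arctan2(d[1],d[0]))
```

```text
[0.58349769 0.0194827  0.116     ] 0.06795231015234887 0.5990708110474222
[0.62396379 0.05064852 0.06      ] 0.11898112644642983 0.6236214407730245
```

The bottle stands 68 mm from the axle and about 0.02 rad off the shoe line, within 2–3 mm of the mark.

```bash
python3 -c "
from workcell import workorder
print(workorder.finish_job())"
```

```text
the job is handed in; nothing more can be done
None
```

I found the drag peak from both turning directions, left the wheel within about 0.01 rad of it, stood the bottle upright on the wheel within about 3 mm of the mark in line with the shoe, and handed the job in at about 27 s.

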